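# Load the small-parts wash basket, shut its lid and slide the lock home

### The job

Make the wire small-parts basket ready for the dishwasher: put both steel piping nozzles from the rubber mat into it, shut its lid and slide the black lock grip fully home to its locked end stop, so that the jets cannot throw the nozzles about. The lock was left pushed forward while the lid was up and its tongues would block the lid, so draw the grip right back to its open end stop before you shut the lid. Do not knock over or shift the glasses, cup, teaspoon and timer that stand about.

Things in the scene. Friction and masses are not known exactly. Their poses are not given: they have to be found in the camera images.
- parts_basket: open basket of steel wire, fixed on the dishwasher's open door; outside 150 (x) x 190 (y) x 53 high, walls 4 thick, inner floor 7 above its underside. Origin: centre of its underside. Its -x side is the front, with the lock; its +x side carries the lid's hinge line (along y, at x = +78, z = +56). Its +y is the way the lock slides home
- lid (a joint): angle of the wire lid (190 along y, 153 deep, 5 thick), rad: 0 shut and level, 56 above the basket's underside; 1.57 upright; open stop 1.75. It stands up at the start and stays at any angle (stiff hinge, 1 to 2 N at its free edge): push or lead it down. Two lugs (18 wide, 4 thick) stand 16 out from the free edge at y = -60 and +60 of the basket
- lid_edge (a point): middle of the lid's free edge (a 5 mm steel bar along the basket's y), 153 from the hinge line
- lock (a joint): travel of the lock along the basket's +y, m: 0 right back at its open stop, 0.040 fully home at its locked stop. Stiff (2.5 N), stays where left. Beyond 0.007 its two tongues stand over the lid's lugs: they hold a shut lid down and keep an open one from shutting
- lock_grip (a point): the lock's black grip before the basket's front, an upright block 24 (y) x 18 (x), from 42 to 80 above the basket's underside, yellow mark on top; this point is its middle in x and y, 65 up. It stands at x = -112 of the basket and y = -29 (right back) to +11 (home). The lock's steel tongues stand 49 to 71 to either side of it along y, tops 69 high
- mat: black ribbed rubber mat 210 (x) x 200 (y) x 4, fixed on the door; origin: centre of its underside
- nozzle_plain: steel piping nozzle, a cone 42 high with a 33 wide flange (3 high) at its foot, 29 wide above that, tapering to 17 at the plain round tip; it stands upright on the mat; origin: centre of its underside, z up
- nozzle_star: steel piping nozzle, a cone 36 high (toothed star tip, 15 wide), 33 wide flange (3 high) at the foot, 29 wide above that; it stands upright on the mat; origin: centre of its underside, z up
- mat_glass: glass tumbler, mouth down, on the mat, 71 wide, 82 high; origin: centre of its underside. To be left alone
- espresso_cup: white espresso cup, mouth down, on the mat, 64 wide and 51 high, 93 long with its handle; origin: centre of its outline on the underside, the handle towards its own -y, the cup's middle at y = +14. To be left alone
- teaspoon: steel teaspoon lying on the front of the mat, 140 (its x) x 30 x 12; origin: its middle, underside. To be left alone
- timer: white wind-up kitchen timer with red dial, 69 wide, 50 high; origin: centre of its underside. To be left alone
- back_glass_1: glass tumbler, mouth down, at the back of the door, 72 wide, 106 high; origin: centre of its underside. To be left alone
- back_glass_2: glass tumbler, mouth up, at the back of the door, 72 wide, 100 high; origin: centre of its underside. To be left alone
- back_glass_3: glass tumbler, mouth down, at the back of the door, 72 wide, 85 high; origin: centre of its underside. To be left alone

How it is judged:
On the way, in this order (a step that is already met when the one before it is completed fails the run):
1. the lock has been drawn right back to its open stop (within 4 mm) (value of joint lock below 0.004 m), for 0.1 s.
2. the lid is shut over both nozzles, the lock not yet home (x of nozzle_plain in the frame of parts_basket between -0.073 and 0.073 m and y of nozzle_plain in the frame of parts_basket between -0.093 and 0.093 m and z of nozzle_plain in the frame of parts_basket between 0 and 0.05 m and x of nozzle_star in the frame of parts_basket between -0.073 and 0.073 m and y of nozzle_star in the frame of parts_basket between -0.093 and 0.093 m and z of nozzle_star in the frame of parts_basket between 0 and 0.05 m and value of joint lid below 0.03 rad and value of joint lock below 0.012 m), for 0.1 s.
At the end, for the whole second after the job is handed in: Both nozzles lie at rest inside the basket, the lid is shut (under 0.03 rad) and the lock is fully home (within 3.5 mm of its locked stop of 40 mm) (x of nozzle_plain in the frame of parts_basket between -0.073 and 0.073 m and y of nozzle_plain in the frame of parts_basket between -0.093 and 0.093 m and z of nozzle_plain in the frame of parts_basket between 0 and 0.05 m and x of nozzle_star in the frame of parts_basket between -0.073 and 0.073 m and y of nozzle_star in the frame of parts_basket between -0.093 and 0.093 m and z of nozzle_star in the frame of parts_basket between 0 and 0.05 m and value of joint lid below 0.03 rad and value of joint lock above 0.0365 m and linear speed of each of nozzle_plain, nozzle_star below 0.02 m/s); the robot touches nothing.
It fails at once if a glass was shifted by more than 25 mm or tipped ((distance of mat_glass from where it was at the start of the episode above 0.025 m or angle between mat_glass's own z axis and vertical above 0.4 rad) or (distance of back_glass_1 from where it was at the start of the episode above 0.025 m or angle between back_glass_1's own z axis and vertical above 0.4 rad) or (distance of back_glass_2 from where it was at the start of the episode above 0.025 m or angle between back_glass_2's own z axis and vertical above 0.4 rad) or (distance of back_glass_3 from where it was at the start of the episode above 0.025 m or angle between back_glass_3's own z axis and vertical above 0.4 rad)).
It fails at once if the cup, the teaspoon or the timer was shifted by more than 25 mm or tipped ((distance of espresso_cup from where it was at the start of the episode above 0.025 m or angle between espresso_cup's own z axis and vertical above 0.4 rad) or (distance of teaspoon from where it was at the start of the episode above 0.025 m or angle between teaspoon's own z axis and vertical above 0.4 rad) or (distance of timer from where it was at the start of the episode above 0.025 m or angle between timer's own z axis and vertical above 0.4 rad)).
It also fails if it takes over 72 s, if anything falls off the work surface, if the arm or the gripper's body presses on something with over 40 N, if the wrist force passes 120 N, or if a joint passes its speed limit or range.

### The arm

A 6-joint arm with a two-finger parallel gripper is mounted at the origin on a cart in front of the work surface, level with it; the furniture and walls round the work are solid. World frame = base frame: x ahead of the robot, y to its left, z up, the work surface at z = 0. Lengths are in m, angles in rad, forces in N, time in s.
With the tool pointing down it reaches from about 0.35 to 0.775 m from the base axis. Payload 7.3 kg.
Tool frame: the origin (TCP) lies midway between the tips of the shut fingers; the grasp point (between the pads) lies 19 mm behind it; y points along the fingers, z is the direction in which the jaws open and shut, and the axes are right-handed (so a half turn about y gives the same grasp; the last joint's range is limited). The gripper opens to 92 mm and grips with 3 to 60 N. Pads are 19 mm wide; open, the fingers measure 130 mm over their backs; the gripper's body (75 mm by 190 mm) begins 47 mm behind the grasp point.
Start: joints at [-0.146, 0.342, 1.524, -0, 1.275, -0.146], TCP at [0.525, 0, 0.227] pointing down, gripper open.
Joint ranges: [-2.53, 2.53], [-0.77, 2.02], [0.04, 2.7], [-1, 4.14], [0.28, 2.66], [-3.11, 3.11]. Speed limits (rad/s): [2.57, 2.57, 3.14, 3.14, 3.14, 3.14].

### API

Orientations are given as a rotation vector (axis times angle).
In Python, from plant import * gives the robot as it stands.
- The arm moves only by the tool move_arm, never from a script. Its argument "deltas" is a list of rows, each a list of 7 numbers: the finger opening in mm, from 0 to 91.8, then the shift along the world's x, y, z in mm, then the turn, a rotation vector about the world's x, y, z in rad. In form: [[fingers, x, y, z, wx, wy, wz], ...]. A call has 1 to 12 rows; each row shifts and turns the pose as measured when the row begins; what a row does not reach is not made up. A row lasts 1/12 s, in which the tool goes at most 41.7 mm and 7.16 degrees, less where a joint would pass 70% of its speed; a pose out of reach is approached as far as the arm can. A call with a gripper value outside its range is refused whole. The fingers move at their own pace and stop on an object; the grip force is fixed at half the most. Time passes only in rows, so rows that do not move let the fingers close. It gives the time, the measured TCP pose, the force and the opening at its end, in the units of the state.
- sense(): the state, without advancing time (a new reading comes with each control period).
- read_camera(name): name is "scene" or "side" or "wrist"; returns a dict with "image" (384x512x3 uint8, red, green, blue), "depth" (384x512 float32, m along the optical axis (not along the pixel's ray), 0 where there is no reading), "vfov" (degrees; the focal length in pixels is half the picture's height over the tangent of half this angle, whatever the lens; pixels are square), "cx", "cy" (the principal point, pixels), "eye" and "rotation" of the camera in the world. Camera axes: x right, y down, z forward; pixel columns grow to the right and rows downward; lengths in m; the calibration is good to about 2 mm. A picture is of the moment at which its call begins.
- sign_off(): hands the job in, once; it reports no verdict.
Trained networks look in a picture, given as the dict that the camera call returned (one of the last four; its "shot" number tells which), for a name from the list of things; names that differ only in an ending like _2 or _b are one class to them, and where a whole thing is asked for, a point or a joint stands for the part that bears it (a point fixed in the world has none). Each returns a list of dicts, best first, with "conf" (0 to 1); they miss things now and then, are a little off and sometimes report something else, mostly with a low value. They report only what shows in the picture. A call takes as long as a camera call.
- search_frame(picture, query): "rect" ([left, top, right, bottom] in pixels, round what is visible of it).
- cut_out(picture, query): "region" (384x512 bool, what is visible of it) and "rect" ([left, top, right, bottom] in pixels, round what is visible of it).
The state is a dict: "time": time; "joints": joint angles; "joint_velocities": joint speeds; "tau": joint torques, N m; "tcp_pos": TCP position; "tool_rot": TCP orientation; "contact_force": force on the tool from outside, world axes, zero at the start; "torque": the same for the moment, N m; "width": finger opening in m.
Only numpy, scipy, OpenCV 4.12 (cv2) and the standard library are available. Lean on these libraries where they do the work, as an engineer would, in place of code of your own. Each camera call takes 0.05 s, during which the arm holds its last target. There are 200 camera calls.

## Working session

There is one attempt and no reset: what is moved stays moved. The work goes in short steps, Python scripts to look and compute and a tool call to move; the robot and the scene stay as the last step left them, time stands still between calls to the robot, and variables do not carry over. Pictures are saved under pics/ and viewed, about 8 in all and at most 12, crops included, and the job is handed in when it is done.

Besides the shell and the picture viewer there is one more tool, called after "Call:" as name([rows], argument=value, ...), one row to a line, values as JSON. move_arm: Moves the arm, as the interface text tells. Its arguments: {"type":"object","properties":{"deltas":{"type":"array","items":{"type":"array","items":{"type":"number"}}}},"required":["deltas"]}

```bash
mkdir -p pics; cat > h.py <<'E'
from plant import *
import numpy as np, cv2
def cloud(p):
    d=p["depth"];h,w=d.shape;f=h/2/np.tan(np.radians(p["vfov"])/2)
    v,u=np.mgrid[:h,:w]
    P=np.stack([(u-p["cx"])*d/f,(v-p["cy"])*d/f,d],-1)
    R=np.array(p["rotation"])
    return P@R.T+np.array(p["eye"])
def save(p,n,s=1.5):
    cv2.imwrite("pics/"+n,cv2.resize(p["image"][:,:,::-1],None,fx=s,fy=s))
E
python3 - <<'E'
from h import *
s=sense();print(s["tcp_pos"],s["tool_rot"],s["time"],s["width"])
for c in ["scene","side"]:
    p=read_camera(c);save(p,c+"1.png");C=cloud(p);print(c,p["eye"],p["vfov"],np.array(p["rotation"]).round(2).tolist())
    for q in ["parts_basket","lid","lock_grip","mat","nozzle_plain","nozzle_star","mat_glass","espresso_cup","teaspoon","timer","back_glass_1"]:
        for r in cut_out(p,q)[:3]:
            m=r["region"]&(p["depth"]>0)
            if m.sum()<5: continue
            X=C[m];print(q,round(r["conf"],2),np.round(r["rect"]).astype(int).tolist(),np.percentile(X,2,0).round(3),np.percentile(X,50,0).round(3),np.percentile(X,98,0).round(3))
E
```

```text
[5.24594480e-01 6.82743639e-05 2.26028767e-01] [-1.21023998  1.21039658 -1.20828684] 0.0 0.09194738665086Traceback (most recent call last):
  File "<stdin>", line 4, in <module>
  File "h.py", line 8, in cloud
    return P@R.T+np.array(p["eye"])
           ~~~~~^~~~~~~~~~~~~~~~~~~
ValueError: operands could not be broadcast together with shapes (384,512) (3,)
```

```bash
sed -i 's/R=np.array(p\["rotation"\])/R=cv2.Rodrigues(np.array(p["rotation"],float))[0]/' h.py
python3 - <<'E'
from h import *
for c in ["scene","side"]:
    p=read_camera(c);save(p,c+"1.png");C=cloud(p);print(c,p["eye"],p["vfov"],np.array(p["rotation"]).round(2).tolist())
    for q in ["parts_basket","lid","lock_grip","mat","nozzle_plain","nozzle_star","mat_glass","espresso_cup","teaspoon","timer","back_glass_1"]:
        for r in cut_out(p,q)[:3]:
            m=r["region"]&(p["depth"]>0)
            if m.sum()<5: continue
            X=C[m];print(q,round(r["conf"],2),np.round(r["rect"]).astype(int).tolist(),np.percentile(X,2,0).round(3),np.percentile(X,50,0).round(3),np.percentile(X,98,0).round(3))
E
```

```text
scene [0.22565172 0.59283139 0.6020098 ] 53.07440791938883 [-0.73, 2.57, -1.21]
parts_basket 0.93 [247, 81, 350, 215] [ 0.413 -0.321 -0.039] [ 0.583 -0.1    0.041] [0.696 0.002 0.203]
lid 0.87 [246, 76, 305, 165] [ 0.577 -0.434 -0.039] [ 0.603 -0.136  0.104] [ 0.802 -0.017  0.215]
lid 0.42 [249, 248, 288, 299] [0.43  0.116 0.004] [0.444 0.214 0.009] [0.455 0.247 0.015]
lid 0.41 [250, 229, 267, 246] [0.489 0.114 0.004] [0.499 0.132 0.021] [0.515 0.14  0.041]
lock_grip 0.97 [306, 160, 345, 202] [ 0.407 -0.147  0.033] [ 0.425 -0.067  0.061] [ 0.457 -0.01   0.081]
lock_grip 0.28 [204, 188, 237, 235] [0.568 0.099 0.006] [0.587 0.138 0.061] [0.622 0.154 0.086]
mat 0.77 [161, 215, 298, 310] [0.429 0.074 0.001] [0.511 0.184 0.004] [0.621 0.27  0.006]
nozzle_plain 0.79 [226, 257, 241, 282] [0.481 0.208 0.005] [0.491 0.226 0.025] [0.506 0.234 0.045]
nozzle_plain 0.6 [247, 81, 347, 213] [ 0.411 -0.431 -0.038] [ 0.576 -0.081  0.046] [0.765 0.003 0.206]
nozzle_star 0.72 [248, 83, 348, 213] [ 0.411 -0.267 -0.002] [ 0.562 -0.069  0.041] [0.68  0.003 0.204]
nozzle_star 0.7 [248, 229, 266, 247] [0.48
[... 2009 characters left out ...]
9 0.045]
mat_glass 0.78 [254, 160, 282, 200] [0.566 0.086 0.001] [0.594 0.097 0.055] [0.649 0.192 0.086]
espresso_cup 0.84 [246, 154, 266, 175] [0.565 0.191 0.006] [0.578 0.208 0.037] [0.608 0.264 0.054]
teaspoon 0.73 [204, 168, 218, 198] [0.429 0.115 0.003] [0.442 0.183 0.008] [0.453 0.248 0.015]
timer 0.94 [186, 201, 210, 227] [ 0.365  0.01  -0.   ] [0.396 0.03  0.029] [0.427 0.109 0.049]
back_glass_1 0.9 [287, 140, 313, 178] [ 0.676  0.148 -0.001] [0.702 0.181 0.064] [0.737 0.233 0.088]
back_glass_1 0.87 [305, 162, 331, 210] [0.675 0.022 0.004] [0.705 0.037 0.068] [0.742 0.091 0.1  ]
back_glass_1 0.7 [326, 215, 364, 269] [ 0.675 -0.18   0.001] [ 0.698 -0.166  0.071] [ 0.735 -0.123  0.106]
```

View pics/scene1.png

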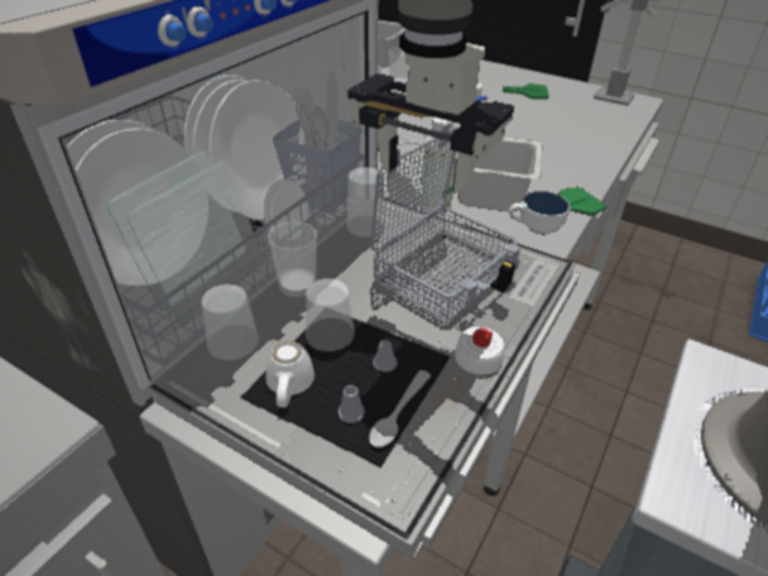

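View pics/side1.png

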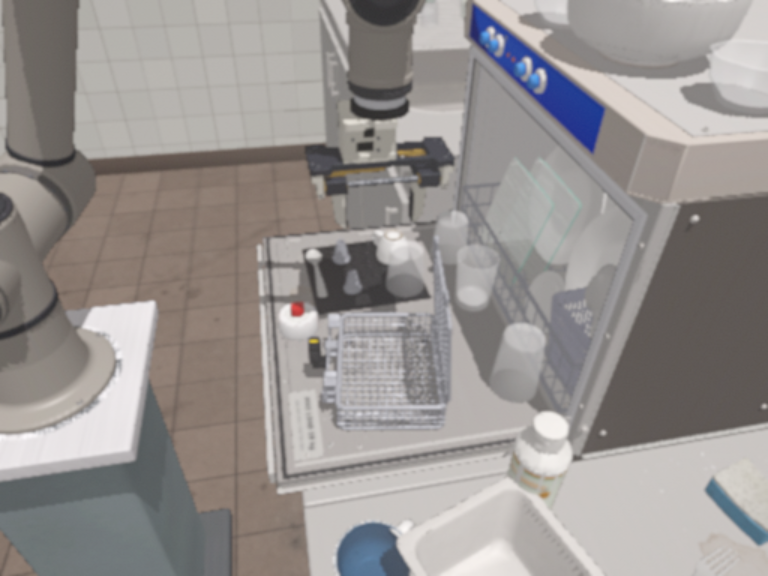

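```bash
python3 - <<'E'
from h import *
P=[];
for c in ["scene","side"]:
    p=read_camera(c);C=cloud(p);I=p["image"].astype(int);ok=p["depth"]>0
    y=ok&(I[...,0]>130)&(I[...,1]>100)&(I[...,2]<90)&(abs(C[...,0]-.42)<.06)&(abs(C[...,1]+.08)<.12)&(C[...,2]>.05)
    print(c,"yellow",y.sum(),C[y].mean(0).round(4))
    k=ok&(I.max(-1)<60)&(abs(C[...,0]-.42)<.04)&(abs(C[...,1]+.08)<.12)&(C[...,2]>.045)&(C[...,2]<.09)
    print("black",k.sum(),C[k].min(0).round(3),np.median(C[k],0).round(3),C[k].max(0).round(3))
    X=C[ok&(C[...,2]>.03)&(C[...,2]<.25)&(C[...,0]>.38)&(C[...,0]<.65)&(C[...,1]>-.25)&(C[...,1]<.02)]
    P.append(X)
X=np.vstack(P)
L=X[(X[:,2]>.09)&(X[:,0]>.54)]
c,v=np.linalg.lstsq(np.c_[L[:,1:],np.ones(len(L))],L[:,0],rcond=None)[0:2]
for z in (.1,.15,.2):
    l=L[abs(L[:,2]-z)<.015];print(z,np.percentile(l,[2,50,98],0).round(3).tolist())
print("lid plane x=a y+b z+c",c)
B=X[(X[:,2]>.043)&(X[:,2]<.062)]
im=np.zeros((270,270))
for a in B: im[int((a[0]-.38)*1000),int((.02-a[1])*1000)]+=1
im=np.clip(cv2.GaussianBlur(im,(0,0),1)*300,0,255).astype(np.uint8)
cv2.imwrite("pics/top.png",cv2.resize(im[::-1],None,fx=2.2,fy=2.2))
p=read_camera("side");cv2.imwrite("pics/crop.png",cv2.resize(p["image"][150:300,180:320,::-1],None,fx=5,fy=4,interpolation=2))
E
```

```text
scene yellow 8 [ 0.4163 -0.0769  0.0808]
black 135 [ 0.406 -0.085  0.046] [ 0.413 -0.067  0.066] [ 0.426 -0.061  0.082]
side yellow 30 [ 0.4385 -0.0518  0.1839]Traceback (most recent call last):
  File "<stdin>", line 8, in <module>
    return umr_minimum(a, axis, None, out, keepdims, initial, where)
ValueError: zero-size array to reduction operation minimum which has no identity
```

```bash
python3 - <<'E'
from h import *
P=[];
for c in ["scene","side"]:
    p=read_camera(c);C=cloud(p);I=p["image"].astype(int);ok=p["depth"]>0
    y=ok&(I[...,0]>110)&(I[...,0]-I[...,2]>50)&(abs(C[...,0]-.42)<.03)&(abs(C[...,1]+.08)<.08)&(C[...,2]>.05)&(C[...,2]<.1)
    print(c,"yellow",y.sum(),C[y].mean(0).round(4))
    X=C[ok&(C[...,2]>.03)&(C[...,2]<.25)&(C[...,0]>.38)&(C[...,0]<.65)&(C[...,1]>-.25)&(C[...,1]<.02)]
    P.append(X)
    L=X[(X[:,2]>.07)&(X[:,0]>.56)&(X[:,1]<-.03)]
    cc=np.linalg.lstsq(np.c_[L[:,1:],np.ones(len(L))],L[:,0],rcond=None)[0]
    for z in (.08,.11,.15,.19,.21):
        l=L[abs(L[:,2]-z)<.015];print(z,len(l),np.percentile(l,[2,50,98],0).round(3).tolist() if len(l) else '')
    print("lid plane x=a y+b z+c",cc)
X=np.vstack(P)
B=X[(X[:,2]>.043)&(X[:,2]<.062)]
im=np.zeros((270,270))
for a in B: im[int((a[0]-.38)*1000),int((.02-a[1])*1000)]+=1
im=np.clip(cv2.GaussianBlur(im,(0,0),1)*300,0,255).astype(np.uint8)
top=cv2.resize(im[::-1],None,fx=2.2,fy=2.2)[...,None].repeat(3,2)
cr=cv2.resize(p["image"][200:300,195:305,::-1],None,fx=2,fy=2,interpolation=2)
o=np.zeros((594,594+220,3),np.uint8);o[:,:594]=top;o[:200,594:]=cr;cv2.imwrite("pics/top.png",o[:,:800])
E
```

```text
scene yellow 11 [ 0.4161 -0.0775  0.0808]
0.08 172 [[0.582, -0.207, 0.07], [0.599, -0.122, 0.083], [0.613, -0.032, 0.094]]
0.11 186 [[0.58, -0.207, 0.096], [0.596, -0.123, 0.109], [0.611, -0.033, 0.124]]
0.15 235 [[0.577, -0.206, 0.137], [0.593, -0.123, 0.151], [0.608, -0.032, 0.164]]
0.19 204 [[0.579, -0.181, 0.176], [0.592, -0.102, 0.189], [0.606, -0.031, 0.202]]
0.21 177 [[0.575, -0.19, 0.195], [0.589, -0.116, 0.209], [0.601, -0.046, 0.224]]
lid plane x=a y+b z+c [ 0.17178246 -0.08942772  0.62698899]
side yellow 19 [ 0.4143 -0.0755  0.0801]
0.08 86 [[0.579, -0.209, 0.07], [0.593, -0.14, 0.081], [0.612, -0.031, 0.093]]
0.11 101 [[0.577, -0.209, 0.095], [0.589, -0.158, 0.109], [0.609, -0.031, 0.124]]
0.15 123 [[0.574, -0.208, 0.137], [0.587, -0.138, 0.15], [0.605, -0.038, 0.164]]
0.19 81 [[0.57, -0.208, 0.176], [0.578, -0.176, 0.186], [0.602, -0.041, 0.204]]
0.21 177 [[0.571, -0.206, 0.198], [0.582, -0.139, 0.209], [0.598, -0.044, 0.224]]
lid plane x=a y+b z+c [ 0.16873464 -0.08577469  0.62392702]
```

View pics/top.png

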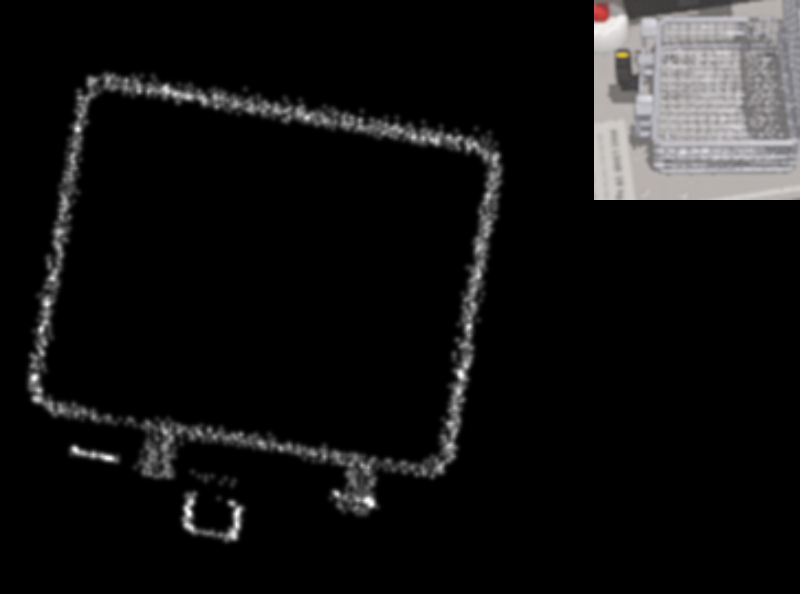

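Call:
move_arm([
  [0, -30, -15, 0, 0, 0, -0.09],
  [0, -30, -15, 0, 0, 0, -0.08],
  [0, -30, -15, 0, 0, 0, 0],
  [0, -20, 0, 0, 0, 0, 0],
  [0, 0, 0, -30, 0, 0, 0],
  [0, 0, 0, -30, 0, 0, 0],
  [0, 0, 0, -30, 0, 0, 0],
  [0, 0, 0, 0, 0, 0, 0],
])

```text
time: 2.12
tcp_pos: [0.4116, -0.0468, 0.1359]
tool_rot: [-1.114, 1.331, -1.345]
contact_force: [-1.8, 0.3, -0.1]
width: 0.0431
```

Call:
move_arm([
  [0, 3, 2, 0, 0, 0, 0],
  [0, 0, 0, 0, 0, 0, 0],
  [0, 0, 0, 0, 0, 0, 0],
  [0, 0, 0, 0, 0, 0, 0],
  [0, 0, 0, 0, 0, 0, 0],
  [0, 0, 0, 0, 0, 0, 0],
  [0, 0, 0, -35, 0, 0, 0],
  [0, 0, 0, -30, 0, 0, 0],
  [0, 0, 0, -8, 0, 0, 0],
  [0, 0, 0, 0, 0, 0, 0],
])

```text
time: 2.95
tcp_pos: [0.4222, -0.0461, 0.0697]
tool_rot: [-1.104, 1.314, -1.356]
contact_force: [-0.7, 0.4, -0.3]
width: 0.0003
```

```bash
python3 - <<'E'
from h import *
s=sense();print(s["tcp_pos"],cv2.Rodrigues(np.array(s["tool_rot"]))[0].round(3),s["contact_force"],s["width"])
p=read_camera("side");C=cloud(p)
o=cv2.resize(p["image"][195:295,180:310,::-1],None,fx=5,fy=5,interpolation=2)
cv2.imwrite("pics/a.png",o)
E
```

```text
[ 0.42221656 -0.04610115  0.06965896] [[-0.176  0.027  0.984]
 [-0.984 -0.008 -0.176]
 [ 0.004 -1.     0.028]] [-0.71935961  0.40047722 -0.26677581] 0.0003188190869463673
```

View pics/a.png

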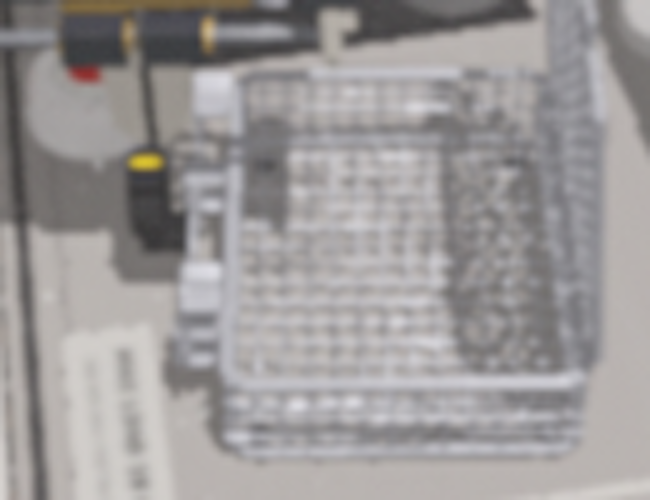

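Call:
move_arm([
  [0, -5, 0, -6, 0, 0, 0],
  [0, -2, -12, 0, 0, 0, 0],
  [0, -2, -12, 0, 0, 0, 0],
  [0, -2, -10, 0, 0, 0, 0],
  [0, 0, 0, 0, 0, 0, 0],
])

```text
time: 3.42
tcp_pos: [0.4121, -0.0803, 0.0667]
tool_rot: [-1.1, 1.308, -1.357]
contact_force: [0.3, 0.8, 0.1]
width: 0.0002
```

Call:
move_arm([
  [0, -1, -7, 0, 0, 0, 0],
  [0, -1, -5, 0, 0, 0, 0],
  [0, -1, -5, 0, 0, 0, 0],
])

```text
time: 3.67
tcp_pos: [0.4102, -0.0889, 0.0675]
tool_rot: [-1.082, 1.319, -1.352]
contact_force: [19.7, 45.9, -3.5]
width: 0.0005
```

```bash
python3 - <<'E'
from h import *
s=sense();print(s["tcp_pos"],s["contact_force"])
for c in ("side","scene"):
    p=read_camera(c);C=cloud(p);I=p["image"].astype(int);ok=p["depth"]>0
    y=ok&(I[...,0]>110)&(I[...,0]-I[...,2]>50)&(abs(C[...,0]-.42)<.03)&(abs(C[...,1]+.09)<.09)&(C[...,2]>.05)&(C[...,2]<.1)
    print(c,y.sum(),C[y].mean(0))
E
```

```text
[ 0.41023636 -0.08885734  0.06748759] [19.69980622 45.85649376 -3.46735217]
side 19 [ 0.40844328 -0.11010846  0.08024746]
scene 0 [nan nan nan]<stdin>:6: RuntimeWarning: Mean of empty slice.
  ret = um.true_divide(
```

Call:
move_arm([
  [0, 3, 12, 0, 0, 0, 0],
  [0, 0, 0, 40, 0, 0, 0],
  [0, 0, 0, 40, 0, 0, 0],
  [60, 0, 10, 35, 0, 0, -0.12],
  [60, 5, 35, 0, 0, 0, -0.12],
  [60, 5, 35, 0, 0, 0, -0.12],
  [60, 10, 35, 0, 0, 0, -0.12],
  [60, 15, 35, 0, 0, 0, -0.12],
  [60, 15, 30, 0, 0, 0, -0.12],
  [60, 15, 20, 0, 0, 0, -0.12],
  [60, 15, 10, 0, 0, 0, -0.12],
  [60, 10, 0, 0, 0, 0, -0.12],
])

```text
time: 4.77
tcp_pos: [0.4985, 0.1199, 0.192]
tool_rot: [-0.338, 1.97, -2.042]
contact_force: [0.4, -1.4, -0.1]
width: 0.0557
```

```bash
cat > st.py <<'E'
from h import *
s=sense();R=cv2.Rodrigues(np.array(s["tool_rot"]))[0]
print(s["time"],np.round(s["tcp_pos"],4),np.round(s["contact_force"],1),round(s["width"],4))
a=R[:,1];t=np.cross(a,[0,0,-1]);print("y",a.round(3),"jaw",R[:,2].round(3),"fix",t.round(3),"joints",np.round(s["joints"],2))
E
python3 - <<'E'
exec(open("st.py").read())
p=read_camera("wrist");C=cloud(p);save(p,"w1.png",1.2)
for q in ("nozzle_star","nozzle_plain","teaspoon"):
    for r in cut_out(p,q)[:3]:
        X=C[r["region"]&(p["depth"]>0)]
        if len(X)<20: continue
        T=X[X[:,2]>np.percentile(X[:,2],98)-.003]
        print(q,round(r["conf"],2),np.round(r["rect"]).astype(int).tolist(),np.percentile(X,1,0).round(3),np.percentile(X,99,0).round(3),"top",T.mean(0).round(4))
p=read_camera("side");C=cloud(p);I=p["image"].astype(int);ok=p["depth"]>0
y=ok&(I[...,0]>110)&(I[...,0]-I[...,2]>50)&(abs(C[...,0]-.42)<.03)&(abs(C[...,1]+.09)<.08)&(C[...,2]>.05)&(C[...,2]<.1)
print("grip",y.sum(),C[y].mean(0))
E
```

```text
4.7667 [0.4985 0.1199 0.192 ] [ 0.4 -1.4 -0.1] 0.0557
y [ 0.041 -0.028 -0.999] jaw [ 0.359 -0.932  0.041] fix [0.028 0.041 0.   ] joints [ 0.11  0.33  1.64 -0.04  1.13  1.32]
nozzle_star 0.69 [228, 154, 260, 184] [0.489 0.11  0.004] [0.519 0.141 0.042] top [0.5038 0.1259 0.0408]
nozzle_plain 0.62 [145, 130, 173, 162] [0.481 0.205 0.004] [0.511 0.233 0.047] top [0.4959 0.2194 0.0454]
teaspoon 0.6 [117, 177, 239, 226] [0.429 0.113 0.003] [0.455 0.249 0.016] top [0.4444 0.1804 0.0143]
grip 19 [ 0.40946024 -0.10901865  0.08038028]
```

Call:
move_arm([
  [60, 5, 6, 0, 0.028, 0.041, 0],
  [60, 0, 0, 0, 0, 0, -0.12],
  [60, 0, 0, -10, 0, 0, -0.12],
  [60, 0, 0, -40, 0, 0, -0.12],
  [60, 0, 0, -40, 0, 0, 0],
  [60, 0, 0, -40, 0, 0, 0],
  [60, 0, 0, 0, 0, 0, 0],
])

```text
time: 5.6
tcp_pos: [0.4989, 0.1184, 0.0629]
tool_rot: [-0.007, 2.216, -2.209]
contact_force: [-0.6, -0.1, -0.6]
width: 0.0597
```

```bash
python3 st.py
```

```text
5.6 [0.4989 0.1184 0.0629] [-0.6 -0.1 -0.6] 0.0597
y [ 0.005  0.003 -1.   ] jaw [ 0.012 -1.    -0.003] fix [-0.003  0.005  0.   ] joints [0.08 0.51 1.77 0.   0.85 1.64]
```

Call:
move_arm([
  [60, 5, 7, 0, 0, 0, 0],
  [60, 0, 0, -20, 0, 0, 0],
  [60, 0, 0, -20, 0, 0, 0],
  [60, 0, 0, -10, 0, 0, 0],
  [60, 0, 0, 0, 0, 0, 0],
])

```text
time: 6.02
tcp_pos: [0.5091, 0.1257, 0.0206]
tool_rot: [-0.001, 2.21, -2.2]
contact_force: [-0.1, 0.3, 0.2]
width: 0.0603
```

Call:
move_arm([
  [60, -5, 0, -8, 0, 0, 0],
  [60, 0, 0, -2, 0, 0, 0],
  [20, 0, 0, 0, 0, 0, 0],
  [0, 0, 0, 0, 0, 0, 0],
  [0, 0, 0, 0, 0, 0, 0],
  [0, 0, 0, 0, 0, 0, 0],
  [0, 0, 0, 0, 0, 0, 0],
  [0, 0, 0, 0, 0, 0, 0],
  [0, 0, 0, 0, 0, 0, 0],
])

```text
time: 6.77
tcp_pos: [0.5083, 0.1265, 0.0173]
tool_rot: [0.01, 2.205, -2.192]
contact_force: [0.0, -0.5, -0.1]
width: 0.0217
```

Call:
move_arm([
  [0, 0, 0, 0, 0, 0, 0],
  [0, 0, 0, 20, 0, 0, 0],
  [0, 0, 0, 30, 0, 0, 0],
  [0, 0, 0, 40, 0, 0, 0],
  [0, 0, 0, 40, 0, 0, 0],
  [0, 0, 0, 0, 0, 0, 0],
])

```text
time: 7.27
tcp_pos: [0.5048, 0.126, 0.1493]
tool_rot: [-0.0, 2.209, -2.198]
contact_force: [1.5, 0.0, 0.3]
width: 0.022
```

```bash
python3 - <<'E'
exec(open("st.py").read())
p=read_camera("side");cv2.imwrite("pics/b.png",cv2.resize(p["image"][120:290,170:350,::-1],None,fx=3,fy=3))
E
```

```text
7.2667 [0.5048 0.126  0.1493] [1.5 0.  0.3] 0.022
y [ 0.018  0.005 -1.   ] jaw [ 0.018 -1.    -0.005] fix [-0.005  0.018  0.   ] joints [0.1  0.4  1.67 0.   1.06 1.65]
```

View pics/b.png

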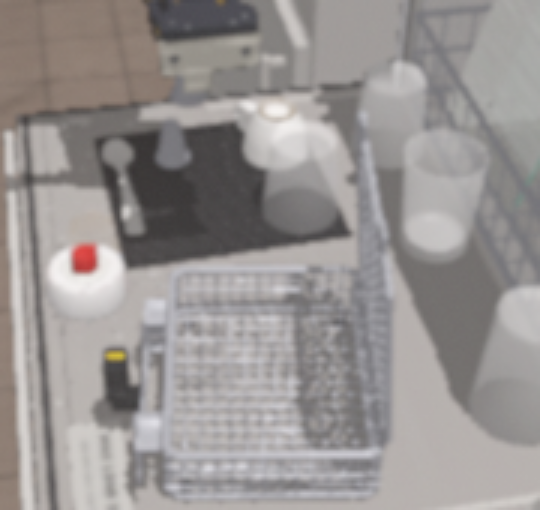

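Call:
move_arm([
  [0, 0, -38, 0, 0, 0, 0],
  [0, 0, -38, 0, 0, 0, 0],
  [0, 0, -38, 0, 0, 0, 0],
  [0, 0, -38, 0, 0, 0, 0],
  [0, 0, -38, 0, 0, 0, 0],
  [0, 0, -38, 0, 0, 0, 0],
  [0, 0, -20, 0, 0, 0, 0],
  [0, 0, 0, 0, 0, 0, 0],
])

```text
time: 7.98
tcp_pos: [0.4981, -0.1294, 0.1392]
tool_rot: [-0.021, 2.213, -2.196]
contact_force: [0.3, 1.0, -0.2]
width: 0.022
```

```bash
python3 st.py
```

```text
7.9833 [ 0.4981 -0.1294  0.1392] [ 0.3  1.  -0.2] 0.022
y [ 0.007  0.008 -1.   ] jaw [ 0.026 -1.    -0.008] fix [-0.008  0.007  0.   ] joints [-0.41  0.41  1.68  0.01  1.04  1.13]
```

Call:
move_arm([
  [0, 5, -8, -20, 0, 0, 0],
  [0, 0, 0, -30, 0, 0, 0],
  [0, 0, 0, -30, 0, 0, 0],
  [0, 0, 0, -20, 0, 0, 0],
  [0, 0, 0, -10, 0, 0, 0],
  [0, 0, 0, 0, 0, 0, 0],
])

```text
time: 8.48
tcp_pos: [0.5004, -0.1355, 0.0204]
tool_rot: [-0.021, 2.221, -2.197]
contact_force: [-1.8, -3.8, 6.7]
width: 0.0217
```

Call:
move_arm([
  [42, 0, 0, 1, 0, 0, 0],
  [42, 0, 0, 0, 0, 0, 0],
  [42, 0, 0, 0, 0, 0, 0],
  [42, 0, 0, 0, 0, 0, 0],
  [42, 0, 0, 0, 0, 0, 0],
  [42, 0, 0, 30, 0, 0, 0],
  [42, 0, 0, 40, 0, 0, 0],
  [60, 0, 0, 40, 0, 0, 0],
  [60, 0, 20, 20, 0, 0, 0],
  [60, 0, 38, 0, 0, 0, 0],
  [60, 0, 38, 0, 0, 0, 0],
  [60, 0, 38, 0, 0, 0, 0],
])

```text
time: 9.48
tcp_pos: [0.501, -0.0009, 0.1628]
tool_rot: [-0.0, 2.219, -2.199]
contact_force: [0.1, -0.2, -1.1]
width: 0.0597
```

Call:
move_arm([
  [60, 0, 38, 0, 0, 0, 0],
  [60, 0, 38, 0, 0, 0, 0],
  [60, 0, 38, 0, 0, 0, 0],
  [60, 0, 38, 0, 0, 0, 0],
  [60, 0, 38, 0, 0, 0, 0],
  [60, 0, 20, 0, 0, 0, 0],
  [60, 0, 0, 0, 0, 0, 0],
])

```text
time: 10.07
tcp_pos: [0.4992, 0.2257, 0.1693]
tool_rot: [0.009, 2.216, -2.187]
contact_force: [-0.8, -0.2, 0.2]
width: 0.0601
```

```bash
python3 - <<'E'
exec(open("st.py").read())
p=read_camera("scene");C=cloud(p)
p=read_camera("side");C=cloud(p);cv2.imwrite("pics/c.png",cv2.resize(p["image"][130:290,180:350,::-1],None,fx=3,fy=3))
p=read_camera("wrist");C=cloud(p)
for r in cut_out(p,"nozzle_plain")[:2]:
    X=C[r["region"]&(p["depth"]>0)];print(r["conf"],X.max(0),X.min(0),X[X[:,2]>np.percentile(X[:,2],98)-.003].mean(0))
E
```

```text
10.0667 [0.4992 0.2257 0.1693] [-0.8 -0.2  0.2] 0.0601
y [ 0.024  0.013 -1.   ] jaw [ 0.016 -1.    -0.013] fix [-0.013  0.024  0.   ] joints [0.28 0.42 1.57 0.01 1.12 1.83]
0.94 [0.51178264 0.23528018 0.04709926] [0.48508144 0.20407836 0.00347615] [0.49609826 0.22027329 0.04511411]
```

View pics/c.png

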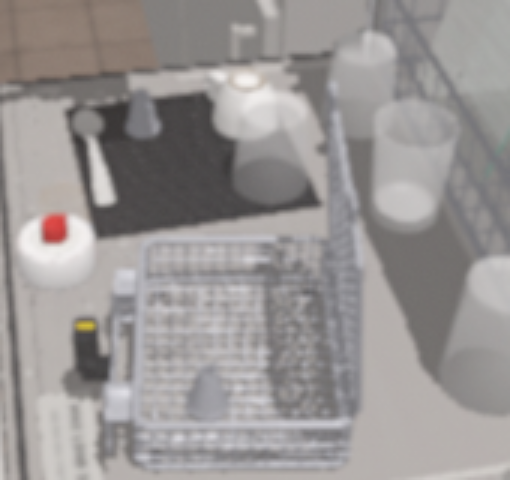

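Call:
move_arm([
  [60, -3, -6, -20, -0.01, 0.02, 0],
  [60, 0, 0, -35, 0, 0, 0],
  [60, 0, 0, -35, 0, 0, 0],
  [60, 0, 0, -20, 0, 0, 0],
  [60, 0, 0, 0, 0, 0, 0],
])

```text
time: 10.68
tcp_pos: [0.4981, 0.206, 0.0558]
tool_rot: [0.006, 2.218, -2.218]
contact_force: [-0.2, -0.4, -0.1]
width: 0.06
```

Call:
move_arm([
  [60, -3, 13, 0, 0, 0, 0],
  [60, 0, 0, 0, 0, 0, 0],
  [60, 0, 0, -20, 0, 0, 0],
  [60, 0, 0, -12, 0, 0, 0],
  [60, 0, 0, 0, 0, 0, 0],
])

```text
time: 11.1
tcp_pos: [0.4977, 0.2165, 0.0264]
tool_rot: [0.016, 2.219, -2.219]
contact_force: [0.1, 0.3, 0.6]
width: 0.0599
```

Call:
move_arm([
  [60, -2, 3, -10, 0, 0, 0],
  [60, 0, 0, 0, 0, 0, 0],
  [0, 0, 0, 0, 0, 0, 0],
  [0, 0, 0, 0, 0, 0, 0],
  [0, 0, 0, 0, 0, 0, 0],
  [0, 0, 0, 0, 0, 0, 0],
  [0, 0, 0, 0, 0, 0, 0],
  [0, 0, 0, 0, 0, 0, 0],
  [0, 0, 0, 0, 0, 0, 0],
])

```text
time: 11.85
tcp_pos: [0.4991, 0.2206, 0.0217]
tool_rot: [0.026, 2.217, -2.212]
contact_force: [-1.0, 0.7, -0.6]
width: 0.0217
```

Call:
move_arm([
  [0, 0, 0, 20, 0, 0, 0],
  [0, 0, 0, 30, 0, 0, 0],
  [0, 0, 0, 40, 0, 0, 0],
  [0, 0, 0, 40, 0, 0, 0],
  [0, 0, -35, 10, 0, 0, 0],
  [0, 2, -38, 0, 0, 0, 0],
  [0, 2, -38, 0, 0, 0, 0],
  [0, 2, -38, 0, 0, 0, 0],
  [0, 2, -38, 0, 0, 0, 0],
  [0, 2, -38, 0, 0, 0, 0],
  [0, 2, -30, 0, 0, 0, 0],
  [0, 0, 0, 0, 0, 0, 0],
])

```text
time: 12.85
tcp_pos: [0.508, -0.044, 0.1693]
tool_rot: [0.021, 2.208, -2.21]
contact_force: [-0.3, -1.0, 0.3]
width: 0.022
```

```bash
python3 st.py
```

```text
12.85 [ 0.508  -0.044   0.1693] [-0.3 -1.   0.3] 0.022
y [ 0.022 -0.001 -1.   ] jaw [ 0.003 -1.     0.001] fix [0.001 0.022 0.   ] joints [-0.24  0.36  1.67  0.01  1.09  1.33]
```

Call:
move_arm([
  [0, 3, -13, -20, 0, 0, 0],
  [0, 0, 0, -35, 0, 0, 0],
  [0, 0, 0, -35, 0, 0, 0],
  [0, 0, 0, -25, 0, 0, 0],
  [0, 0, 0, -12, 0, 0, 0],
  [0, 0, 0, 0, 0, 0, 0],
])

```text
time: 13.35
tcp_pos: [0.512, -0.0594, 0.0399]
tool_rot: [0.036, 2.206, -2.211]
contact_force: [-0.0, -0.0, -0.7]
width: 0.022
```

Call:
move_arm([
  [0, 0, 0, -11, 0, 0, 0],
  [0, 0, 0, 0, 0, 0, 0],
  [42, 0, 0, 0, 0, 0, 0],
  [42, 0, 0, 0, 0, 0, 0],
  [42, 0, 0, 0, 0, 0, 0],
  [42, 0, 0, 0, 0, 0, 0],
  [42, 0, 0, 0, 0, 0, 0],
  [42, 0, 0, 25, 0, 0, 0],
  [42, 0, 0, 35, 0, 0, 0],
  [42, 0, 0, 40, 0, 0, 0],
  [0, 0, 0, 40, 0, 0, 0],
  [0, 0, 0, 40, 0, 0, 0],
])

```text
time: 14.35
tcp_pos: [0.5077, -0.0564, 0.2134]
tool_rot: [0.022, 2.216, -2.212]
contact_force: [2.6, 0.3, 0.6]
width: 0.0333
```

Call:
move_arm([
  [0, -10, -20, 40, 0, 0.02, -0.09],
  [0, 0, -20, 10, 0, 0, -0.08],
  [0, 0, 0, 0, 0, 0, 0],
  [0, 0, 0, 0, 0, 0, 0],
])

```text
time: 14.68
tcp_pos: [0.5016, -0.0953, 0.273]
tool_rot: [-0.21, -2.132, 2.141]
contact_force: [0.6, 0.3, 0.9]
width: 0.0068
```

```bash
python3 - <<'E'
exec(open("st.py").read())
p=read_camera("wrist");save(p,"w2.png",1)
p=read_camera("side");C=cloud(p);cv2.imwrite("pics/d.png",cv2.resize(p["image"][130:290,180:350,::-1],None,fx=3,fy=3))
for q in ("nozzle_plain","nozzle_star"):
  for r in cut_out(p,q)[:3]:
    X=C[r["region"]&(p["depth"]>0)];print(q,r["conf"],np.median(X,0))
E
```

```text
14.6833 [ 0.5016 -0.0953  0.273 ] [0.6 0.3 0.9] 0.0068
y [ 0.018 -0.006 -1.   ] jaw [-0.177 -0.984  0.003] fix [0.006 0.018 0.   ] joints [-0.34  0.27  1.5   0.    1.36  1.41]
nozzle_plain 0.65 [0.44234285 0.18465963 0.00852022]
nozzle_plain 0.52 [ 0.50600906 -0.06553164  0.02529758]
nozzle_star 0.59 [ 0.49210726 -0.14187691  0.0239784 ]
```

View pics/d.png

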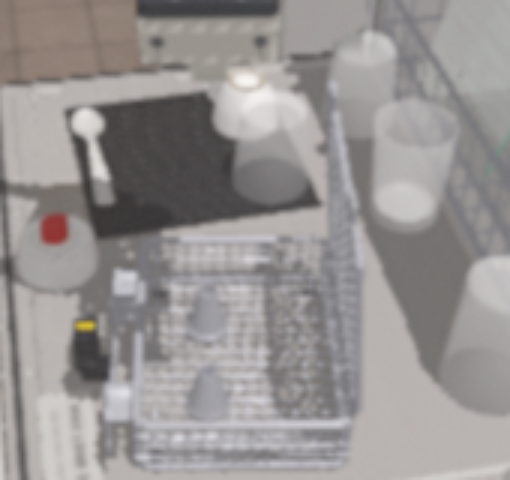

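Call:
move_arm([
  [0, 35, -6, 0, 0, 0, 0],
  [0, 35, -6, 0, 0, 0, 0],
  [0, 35, -6, 0, 0, 0, 0],
  [0, 30, -4, 0, 0, 0, 0],
  [0, 0, 0, 0, 0, 0, 0],
  [0, 0, 0, -30, 0, 0, 0],
  [0, 0, 0, 0, 0, 0, 0],
])

```text
time: 15.47
tcp_pos: [0.6362, -0.1099, 0.2258]
tool_rot: [-0.165, -2.134, 2.126]
contact_force: [-1.0, 0.9, -2.2]
width: 0.0007
```

```bash
python3 st.py
```

```text
15.4667 [ 0.6362 -0.1099  0.2258] [-1.   0.9 -2.2] 0.0007
y [-0.011  0.004 -1.   ] jaw [-0.165 -0.986 -0.002] fix [-0.004 -0.011 -0.   ] joints [-0.29  0.58  1.14  0.    1.43  1.45]
```

Call:
move_arm([
  [0, 0, -4, -30, 0, 0, 0],
  [0, 0, 0, -15, 0, 0, 0],
  [0, 0, 0, 0, 0, 0, 0],
  [0, -20, 3, 0, 0, 0, 0],
  [0, -15, 3, 0, 0, 0, 0],
  [0, -15, 3, -2, 0, 0, 0],
])

```text
time: 15.97
tcp_pos: [0.5847, -0.1021, 0.1781]
tool_rot: [-0.156, -2.136, 2.127]
contact_force: [3.7, -1.3, -1.4]
width: 0.0004
```

Call:
move_arm([
  [0, -15, 2, -6, 0, 0, 0],
  [0, -15, 2, -9, 0, 0, 0],
  [0, -14, 2, -11, 0, 0, 0],
  [0, -12, 2, -12, 0, 0, 0],
  [0, -12, 2, -13, 0, 0, 0],
])

```text
time: 16.38
tcp_pos: [0.5198, -0.091, 0.1391]
tool_rot: [-0.181, -2.146, 2.144]
contact_force: [3.5, -0.7, 0.6]
width: 0.0002
```

Call:
move_arm([
  [0, -10, 2, -14, 0, 0, 0],
  [0, -8, 1, -16, 0, 0, 0],
  [0, -6, 1, -16, 0, 0, 0],
  [0, -5, 1, -14, 0, 0, 0],
  [0, -3, 0, -12, 0, 0, 0],
])

```text
time: 16.8
tcp_pos: [0.4899, -0.0859, 0.0759]
tool_rot: [-0.197, -2.151, 2.159]
contact_force: [0.9, 0.6, 1.6]
width: 0.0006
```

Call:
move_arm([
  [0, 0, 0, -9, 0, 0, 0],
  [0, 0, 0, -6, 0, 0, 0],
  [0, 0, 0, -4, 0, 0, 0],
  [0, 0, 0, -4, 0, 0, 0],
])

```text
time: 17.13
tcp_pos: [0.4901, -0.0856, 0.0568]
tool_rot: [-0.197, -2.152, 2.162]
contact_force: [-19.6, 4.0, 64.1]
width: 0.0003
```

```bash
python3 st.py
```

```text
17.1333 [ 0.4901 -0.0856  0.0568] [-19.6   4.   64.1] 0.0003
y [ 0.031 -0.007 -1.   ] jaw [-0.151 -0.989  0.002] fix [0.007 0.031 0.   ] joints [-0.33  0.49  1.84  0.    0.78  1.39]
```

Call:
move_arm([
  [0, 0, 0, 35, 0, 0, 0],
  [0, 0, 0, 35, 0, 0, 0],
  [0, 0, 0, 0, 0, 0, 0.12],
  [0, -10, -5, 0, 0, 0, 0.12],
  [0, -10, -5, 0, 0, 0, 0.12],
  [0, -10, -5, 0, 0, 0, 0.12],
  [0, -10, -5, 0, 0, 0, 0.12],
  [0, -10, -5, 0, 0, 0, 0.12],
  [0, -10, -5, 0, 0, 0, 0.12],
  [0, -10, -5, 0, 0, 0, 0.12],
  [0, -10, -5, 0, 0, 0, 0.12],
  [0, -10, -5, 0, 0, 0, 0.12],
])

```text
time: 18.13
tcp_pos: [0.4046, -0.1326, 0.1389]
tool_rot: [-0.898, 1.547, -1.53]
contact_force: [-0.0, 0.1, -0.3]
width: 0.0006
```

Call:
move_arm([
  [0, 0, -5, 0, 0, 0, 0.12],
  [0, 0, 0, 0, 0, 0, 0.12],
  [0, 0, 0, 0, 0, 0, 0.12],
  [0, 0, 0, 0, 0, 0, 0.12],
  [0, 0, 0, 0, 0, 0, 0],
])

```text
time: 18.55
tcp_pos: [0.4046, -0.1397, 0.1416]
tool_rot: [-1.179, 1.195, -1.167]
contact_force: [-0.3, -0.1, 0.3]
width: 0.0004
```

```bash
cat > grip.py <<'E'
exec(open("st.py").read())
o=[]
for c in ("side","scene"):
    p=read_camera(c);C=cloud(p);I=p["image"].astype(int);ok=p["depth"]>0
    y=ok&(I[...,0]>110)&(I[...,0]-I[...,2]>50)&(abs(C[...,0]-.42)<.03)&(abs(C[...,1]+.09)<.09)&(C[...,2]>.06)&(C[...,2]<.1)
    print(c,"grip",y.sum(),C[y].mean(0).round(4) if y.any() else "")
    L=C[ok&(abs(C[...,0]-.525)<.08)&(abs(C[...,1]+.1)<.07)&(C[...,2]>.045)&(C[...,2]<.24)]
    f=L[(L[:,0]<.49)];b=L[L[:,0]>.55]
    print("lid z front/back",np.percentile(f[:,2],[50,90]).round(4),np.percentile(b[:,2],[50,90]).round(4))
    r=(slice(190,290),slice(180,310)) if c=="side" else (slice(100,250),slice(230,370))
    o.append(cv2.resize(p["image"][r][...,::-1],(390,400),interpolation=2))
import sys
cv2.imwrite("pics/e%d.png"%int(s["time"]),np.hstack(o))
E
python3 grip.py
```

```text
18.55 [ 0.4046 -0.1397  0.1416] [-0.3 -0.1  0.3] 0.0004
y [ 0.017  0.041 -0.999] jaw [0.999 0.028 0.018] fix [-0.041  0.017  0.   ] joints [-0.55  0.27  1.9   0.05  0.98 -0.6 ]
side grip 9 [ 0.4098 -0.1107  0.081 ]
lid z front/back [0.0577 0.2241] [0.0563 0.0584]
scene grip 0 
lid z front/back [0.0584 0.2272] [0.0567 0.0586]
```

Call:
move_arm([
  [0, -5, 1, 0, -0.04, 0.017, -0.09],
  [0, 0, 0, 0, 0, 0, -0.09],
  [0, 0, 0, 0, 0, 0, 0],
  [0, 0, 0, -30, 0, 0, 0],
  [0, 0, 0, 0, 0, 0, 0],
])

```text
time: 19.07
tcp_pos: [0.4008, -0.1389, 0.1123]
tool_rot: [-1.117, 1.333, -1.345]
contact_force: [-1.5, 0.4, -0.6]
width: 0.0006
```

```bash
python3 st.py
```

```text
19.0667 [ 0.4008 -0.1389  0.1123] [-1.5  0.4 -0.6] 0.0006
y [ 0.006 -0.004 -1.   ] jaw [ 0.984 -0.177  0.007] fix [0.004 0.006 0.   ] joints [-0.51  0.3   1.95 -0.    0.88 -0.34]
```

Call:
move_arm([
  [0, -2, 0, -25, 0, 0, 0],
  [0, 0, 0, -18, 0, 0, 0],
  [0, 0, 0, 0, 0, 0, 0],
  [0, 1, 8, 0, 0, 0, 0],
  [0, 2, 10, 0, 0, 0, 0],
  [0, 2, 10, 0, 0, 0, 0],
])

```text
time: 19.57
tcp_pos: [0.4062, -0.1121, 0.0729]
tool_rot: [-1.116, 1.33, -1.349]
contact_force: [-0.2, -2.9, -1.5]
width: 0.0005
```

Call:
move_arm([
  [0, 1, 10, -3, 0, 0, 0],
  [0, 1, 9, 0, 0, 0, 0],
  [0, 1, 6, 0, 0, 0, 0],
  [0, 1, 6, 0, 0, 0, 0],
  [0, 1, 6, 0, 0, 0, 0],
])

```text
time: 19.98
tcp_pos: [0.4107, -0.0906, 0.0738]
tool_rot: [-1.157, 1.294, -1.363]
contact_force: [-11.0, -51.3, -23.6]
width: 0.0002
```

```bash
python3 grip.py
```

```text
19.9833 [ 0.4107 -0.0906  0.0738] [-11.  -51.3 -23.6] 0.0002
y [ 0.007 -0.046 -0.999] jaw [ 0.988 -0.156  0.014] fix [0.046 0.007 0.   ] joints [-0.37  0.36  2.01 -0.06  0.75 -0.17]
side grip 0 
lid z front/back [0.1553 0.1834] [0.0563 0.0582]
scene grip 0 
lid z front/back [0.1548 0.1834] [0.0567 0.0585]
```

Call:
move_arm([
  [0, -2, -12, 0, 0, 0, 0],
  [0, 0, 0, 0, 0, 0, 0],
  [0, 0, -3, 35, 0, 0, 0],
  [0, 0, 0, 40, 0, 0, 0],
  [0, 0, 0, 40, 0, 0, 0],
  [0, 0, 0, 40, 0, 0, 0],
  [0, 0, -35, 20, 0, 0, 0],
  [0, 0, -35, 0, 0, 0, 0],
  [0, 0, 0, 0, 0, 0, 0],
])

```text
time: 20.83
tcp_pos: [0.407, -0.1707, 0.266]
tool_rot: [-1.158, 1.285, -1.363]
contact_force: [-0.5, -1.0, -0.2]
width: 0.0007
```

```bash
python3 grip.py; ls pics
```

```text
20.8333 [ 0.407  -0.1707  0.266 ] [-0.5 -1.  -0.2] 0.0007
y [ 0.011 -0.049 -0.999] jaw [ 0.989 -0.15   0.019] fix [0.049 0.011 0.   ] joints [-0.54  0.14  1.69 -0.04  1.28 -0.38]
side grip 5 [ 0.4156 -0.0698  0.0805]
lid z front/back [0.057  0.0589] [0.0563 0.0581]
scene grip 0 
lid z front/back [0.0573 0.0587] [0.0569 0.0586]
a.png
b.png
c.png
d.png
e18.png
e19.png
e20.png
scene1.png
side1.png
top.png
w1.png
w2.png
```

View pics/e20.png

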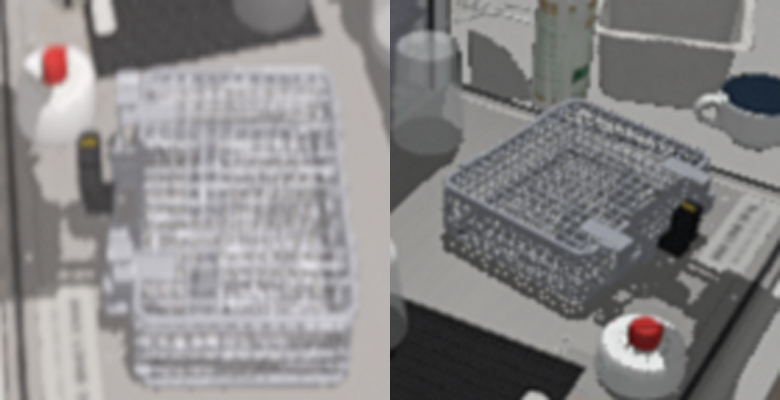

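```bash
python3 -c "
from plant import *
print(sign_off())"
```

```text
the job is handed in; nothing more can be done
None
```

The job is done and handed in after about 21 s of robot time. I drew the lock right back, placed both nozzles upright in the basket, pushed the lid shut and slid the grip home.

- **Lock open:** I pushed until it met firm resistance, about 50 N. The grip mark measured y ≈ -0.110, where I expected the open stop.
- **Nozzles:** I saw both standing inside the basket before I shut the lid, but did not look at them again through the shut lid.
- **Lid:** It measures level front and back at 57 mm, so it is shut. The last picture shows the tongues over the lugs.
- **Lock home:** I pushed to about 52 N. The grip mark measured y = -0.0698 against an expected -0.070, which is about 40 mm of travel. This came from the side camera only, on 5 pixels; the scene camera's colour check found no mark, although the grip shows in that picture.
- **Other things:** In the last picture before shutting the lid, the teaspoon, cup, timer and glasses in view stood in place. I did not measure their positions again afterwards. The gripper ended well clear of everything.

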